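# Set the photometer's filter lever to the third click and take a reading

### The job

On the white photometer, push the orange filter lever with a fingertip along its slot, away from its parked end, until it has clicked into its third position, without letting it run on into the fourth; then press the green read button right down and let it come up again. Only push the lever, do not pinch it between the fingers, and leave it in the third position. Leave the bottles, vial, glassware, jar and mortar standing where they are.

Things in the scene. Friction and masses are not known exactly. Their poses are not given: they have to be found in the camera images.
- photometer: White bench photometer, 220 (its x) by 300 (y) by 100 mm high, fixed; origin under its centre, z up, front at -x, left end at +y. The lever's black slot runs along its y on the flat top, at x = -50, y = -70 to 56 mm; only the read button is within 60 mm of it. Behind: a round sample port, 60 mm wide, 26 high, at (55, -85) and a display block, 50 by 110, 28 high, at (75, 75).
- filter_lever (a joint): Lever travel in m: 0 parked (the slot's right, -y end, where it starts), growing to the left (+y), stop at 0.1015. Five click positions, with white ticks: 0.020, 0.040, 0.060 (the third), 0.080, 0.100, with crests half-way between (0.010, 0.030, 0.050..). The push needed rises to 5 to 6 N and falls to nil at the crest; just past it the lever snaps ahead into the next click and stays.
- lever_knob (a point): Centre of the lever's orange knob, an upright cylinder 16 mm in diameter, 26 mm high. It moves with the lever, 25 mm above the photometer's top, at x = -50, y = -60 mm + travel in the photometer's frame; the knob spans 12 to 38 mm above the top. Below it a thin steel neck and a foot plate 18 by 24 mm (24 along the slot), its top 5.5 mm above the case.
- read_button (a joint): Travel of the green read button, in m: 0 up, 0.006 fully down. Sprung: it begins to move at about 1.5 N, is fully down at 5 N, and comes up again when released.
- read_button_top (a point): Centre of the top face of the green read button, 26 mm in diameter, 22 mm above the photometer's top, in a black round housing 42 mm in diameter and 12 mm high, at x = -55, y = 108 mm of the photometer. Pressed straight down.
- bottle: amber glass bottle, 62 mm diameter, 150 mm high, black cap, paper label, standing beside the photometer's right end; origin under its centre. Bystander.
- small_bottle: small amber bottle, 44 mm diameter, 95 mm high, black cap, standing beside the photometer's left end; origin under its centre. Bystander.
- vial: small amber vial, 24 mm diameter, 50 mm high, white cap, standing loose on the photometer's top behind the lever's slot; origin under its centre. Bystander.
- beaker: open clear glass beaker, 70 mm across the rim, 95 mm high, on the table; origin under its centre. Bystander.
- jar: white jar with a blue lid, 72 mm diameter, 80 mm high, on the table; origin under its centre. Bystander.
- mortar: white ceramic mortar with its pestle, 110 mm across, 110 mm high with the pestle, on the table; origin under its centre. Bystander.

How it is judged (in metres and radians):
On the way, in this order (a step that is already met when the one before it is completed fails the run):
1. the filter lever rests in its third detent (value of joint filter_lever between 0.0555 and 0.0645 m and velocity of joint filter_lever between -0.01 and 0.01 m/s), for 0.3 s.
2. the read button is pressed down with the lever in its third detent (value of joint filter_lever between 0.0555 and 0.0645 m and value of joint read_button above 0.0045 m), for 0.05 s.
At the end, for the whole second after the job is handed in: The lever rests within 4.5 mm of its third click position (0.060 m), the read button is up again after having been pressed at least 4.5 mm, and the six bystanders stand upright (within 0.2 rad) within 20 mm of where they were (value of joint filter_lever between 0.0555 and 0.0645 m and value of joint read_button below 0.001 m and distance of each of bottle, small_bottle, vial, beaker, jar, mortar from where it was at the start of the episode below 0.02 m and angle between each of bottle, small_bottle, vial, beaker, jar, mortar's own z axis and vertical below 0.2 rad); the robot touches nothing.
It fails at once if the lever runs on into the fourth position (past 0.072 m) (value of joint filter_lever above 0.072 m).
It fails at once if the read button is pressed (3 mm or more) while the lever is not in its third position (value of joint read_button above 0.003 m and not (value of joint filter_lever between 0.0555 and 0.0645 m)).
It fails at once if the lever is pinched between the fingers (contact force between the fingers and filter_lever above 0.5 N and x of the grasp point in the frame of lever_knob between -0.006 and 0.006 m and y of the grasp point in the frame of lever_knob between -0.006 and 0.006 m and z of the grasp point in the frame of lever_knob below 0.028 m).
It fails at once if a bystander is lifted, pushed aside by 20 mm or tipped (distance of any of bottle, small_bottle, vial, beaker, jar, mortar from where it was at the start of the episode above 0.02 m or angle between any of bottle, small_bottle, vial, beaker, jar, mortar's own z axis and vertical above 0.3 rad).
It also fails if it takes over 51 s, if anything falls off the work surface, if the arm or the gripper's body presses on something with over 40 N, if the wrist force passes 120 N, or if a joint passes its speed limit or range.

### The arm

A 6-joint arm with a two-finger parallel gripper is mounted at the origin on the work surface. World frame = base frame: x ahead of the robot, y to its left, z up, the work surface at z = 0. Lengths are in mm, angles in rad, forces in N, time in s.
With the tool pointing down it reaches from about 250 to 775 mm from the base axis. Payload 8.9 kg.
Tool frame: the origin (TCP) lies midway between the tips of the shut fingers; the grasp point (between the pads) lies 19 mm behind it; x points along the fingers, y is the direction in which the jaws open and shut, and the axes are right-handed (so a half turn about x gives the same grasp; the last joint's range is limited). The gripper opens to 85 mm and grips with 20 to 120 N. Pads are 22 mm wide; open, the fingers measure 114 mm over their backs; the gripper's body (76 mm by 85 mm) begins 54 mm behind the grasp point. The pads swing forward as they close: fully open they stand 13 mm farther back than shut.
Start: joints at [1.061, 0.291, -0.153, 1.127, 0, 1.431], TCP at [190.234, 489.321, 231.305] pointing down, gripper open.
Joint ranges: [-2.52, 2.52], [-0.91, 1.74], [-1.3, 1.37], [-1.96, 2.02], [-1.52, 1.47], [-3.14, 3.14]. Speed limits (rad/s): [2.22, 2.22, 2.79, 3.14, 3.14, 3.14].

### API

Orientations are given as a unit quaternion [w, x, y, z].
In Python, from plant import env gives the robot as it stands.
- The arm moves only by the tool servo_tool, never from a script. Its argument "motion" is a list that holds one entry, the list of rows, each a list of 7 numbers: the shift along the tool's x, y, z in m, then the turn, a rotation vector about the tool's x, y, z in rad, then the finger opening in m, from 0 to 0.0854. A call has 1 to 12 rows; each row shifts and turns the commanded pose from where the row before left it, along the tool's axes as they then stand; what a row does not reach is not made up. A row lasts 1/10 s, in which the tool goes at most 50 mm and 8.59 degrees, less where a joint would pass 70% of its speed; a pose out of reach is approached as far as the arm can. A call is refused whole if a number of a shift passes 0.05 or a number of a turn 0.15, either way. A call with a gripper value outside its range is refused whole. The fingers move at their own pace and stop on an object; "grip_force" is the grip in N (left out, the last holds). Time passes only in rows, so rows that do not move let the fingers close. It gives the time, the measured TCP pose, the force and the opening at its end, in the units of the state.
- env.observe(): the state, without advancing time (a new reading comes with each control period).
- env.read_camera(name): name is "scene" or "top"; returns the picture (384x512x3 uint8, red, green, blue); there is no depth.
- env.calibration(name): a dict with "intrinsics" (3x3 intrinsics, pixels), "k1" (the pictures are not rectified: a ray, as slopes to the right and down, at radius r is drawn at 1 + k1 r^2 times it, then the intrinsics apply), "R" (3x3) and "t" (3): a world point X has camera coordinates R X + t. Camera axes: x right, y down, z forward; pixel columns grow to the right and rows downward; lengths in mm; the calibration is good to about 2 mm. A picture is of the moment at which its call begins. calibration takes no time and is no camera call.
- env.job_done(): hands the job in, once; it reports no verdict.
The state is a dict: "time": time; "q": joint angles; "joint_vel": joint speeds; "joint_torque": joint torques, N m; "ee_pos": TCP position; "orientation": TCP orientation; "ft_force": force on the tool from outside, world axes, zero at the start; "torque": the same for the moment, N m; "finger_gap": finger opening in mm.
Only numpy, scipy, OpenCV 4.12 (cv2) and the standard library are available. Lean on these libraries where they do the work, as an engineer would, in place of code of your own. Each camera call takes 0.05 s, during which the arm holds its last target.

## Working session

There is one attempt and no reset: what is moved stays moved. The work goes in short steps, Python scripts to look and compute and a tool call to move; the robot and the scene stay as the last step left them, time stands still between calls to the robot, and variables do not carry over. Pictures are saved under pics/ and viewed, and the job is handed in when it is done.

Besides the shell and the picture viewer there is one more tool, called after "Call:" as a command line: name --argument value ..., lists and objects as JSON in quotes. servo_tool: Moves the arm, as the interface text tells. Its arguments: {"type":"object","properties":{"motion":{"type":"array","items":{"type":"array","items":{"type":"array","items":{"type":"number"}}}},"grip_force":{"type":"number"}},"required":["motion"]}

```bash
mkdir -p pics; ls
python3 - <<'E'
from plant import env
import cv2
for n in("scene","top"):
    cv2.imwrite(f"pics/{n}0.png",cv2.cvtColor(env.read_camera(n),cv2.COLOR_RGB2BGR))
    print(env.calibration(n))
print(env.observe())
E
```

```text
pics
{'intrinsics': array([[359.29667394,   0.        , 255.23958111],
       [  0.        , 359.29667394, 192.00178572],
       [  0.        ,   0.        ,   1.        ]]), 'k1': -0.10276652359182768, 'R': array([[-0.22480105,  0.97439626,  0.00405209],
       [ 0.70069732,  0.16454348, -0.69422526],
       [-0.67711724, -0.15322328, -0.71974639]]), 't': array([ 140.30984362, -310.34823306, 1442.9774676 ])}
{'intrinsics': array([[414.95820599,   0.        , 253.07635347],
       [  0.        , 414.95820599, 192.07314074],
       [  0.        ,   0.        ,   1.        ]]), 'k1': 0.018245865514151687, 'R': array([[ 0.01192411, -0.99990384, -0.00707949],
       [-0.99552921, -0.01120792, -0.09378684],
       [ 0.09369847,  0.00816617, -0.99556713]]), 't': array([ -19.57723338,  574.97866094, 1238.13257805])}
{'time': 0.1, 'q': array([ 1.06071881e+00,  2.91205104e-01, -1.54017751e-01,  1.12668954e+00,
        6.58376584e-06,  1.43151497e+00]), 'joint_vel': array([-0.00217239, -0.00124579,  0.00108094, -0.00039883,  0.00229724,
        0.00079755]), 'joint_torque': array([ 1.72880846e-03, -5.37976635e+01,  3.31919718e+01,  9.24285734e-03,
       -1.71461979e-04, -1.02535870e-05]), 'ee_pos': array([190.0409066 , 489.00070024, 230.81186756]), 'orientation': array([ 0.69486086,  0.12997326,  0.69511703, -0.13071972]), 'ft_force': array([0.77707909, 0.54788432, 0.26963602]), 'torque': array([-0.02941435,  0.00867437, -0.01520659]), 'finger_gap': 85.61001854953001}
```

View pics/scene0.png

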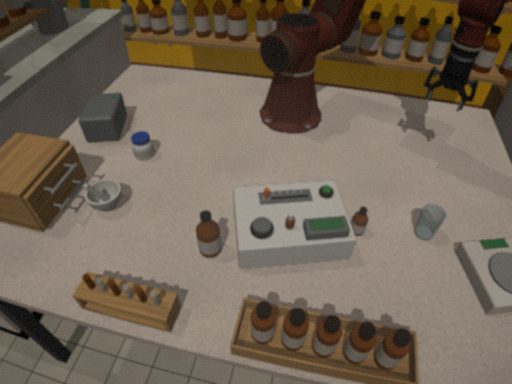

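View pics/top0.png

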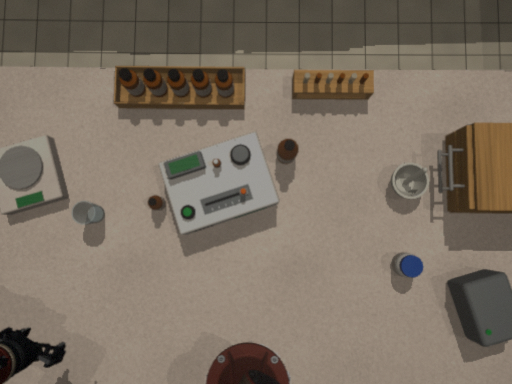

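The top view shows the photometer at about (218,183), with the green button at (188,212), the orange knob at (243,191) and the vial at (216,162). In the scene view the button is at (326,190), the knob at (267,193) and the vial at (290,222).

```bash
cat > h.py <<'E'
import numpy as np,cv2
from plant import env
C={n:env.calibration(n) for n in("scene","top")}
def ray(n,u,v):
    c=C[n];K=c["intrinsics"];d=np.array([(u-K[0,2])/K[0,0],(v-K[1,2])/K[1,1]])
    p=cv2.undistortPoints(np.array([[[u,v]]],float),K,np.array([c["k1"],0,0,0.]))[0,0]
    R=c["R"];return -R.T@c["t"],R.T@np.array([p[0],p[1],1])
def onz(n,u,v,z):
    o,d=ray(n,u,v);return o+d*(z-o[2])/d[2]
def tri(uv1,uv2):
    o1,d1=ray("scene",*uv1);o2,d2=ray("top",*uv2)
    s=np.linalg.lstsq(np.c_[d1,-d2],o2-o1,rcond=None)[0]
    a=o1+s[0]*d1;b=o2+s[1]*d2;return (a+b)/2,np.linalg.norm(a-b)
def blob(img,lo,hi,box,amin=3):
    h=cv2.cvtColor(img,cv2.COLOR_RGB2HSV);m=cv2.inRange(h,lo,hi)
    k=np.zeros_like(m);x0,y0,x1,y1=box;k[y0:y1,x0:x1]=m[y0:y1,x0:x1]
    n,l,st,ce=cv2.connectedComponentsWithStats(k)
    return [(ce[i],st[i]) for i in range(1,n) if st[i][4]>=amin]
E
python3 - <<'E'
from h import *
B={"scene":((255,180,282,205),(310,180,340,200),(225,175,365,270)),"top":((225,180,255,205),(178,202,200,222),(150,125,285,245))}
for n in B:
    im=cv2.cvtColor(cv2.imread(f"pics/{n}0.png"),cv2.COLOR_BGR2RGB)
    print(n,"orange",blob(im,(3,120,100),(18,255,255),B[n][0]))
    print(n,"green",blob(im,(40,100,60),(85,255,255),B[n][1]))
    x0,y0,x1,y1=B[n][2]
    cv2.imwrite(f"pics/{n}0z.png",cv2.cvtColor(cv2.resize(im[y0:y1,x0:x1],None,fx=5,fy=5,interpolation=cv2.INTER_CUBIC),cv2.COLOR_RGB2BGR))
E
```

```text
scene orange [(array([266.1875, 192.25  ]), array([264, 188,   5,   9,  32], dtype=int32))]
scene green [(array([326.47222222, 189.13888889]), array([323, 186,   8,   7,  36], dtype=int32))]
top orange [(array([242.8 , 190.76]), array([241, 188,   5,   6,  25], dtype=int32))]
top green [(array([186.7826087 , 211.43478261]), array([183, 207,   9,  10,  69], dtype=int32))]
```

View pics/top0z.png

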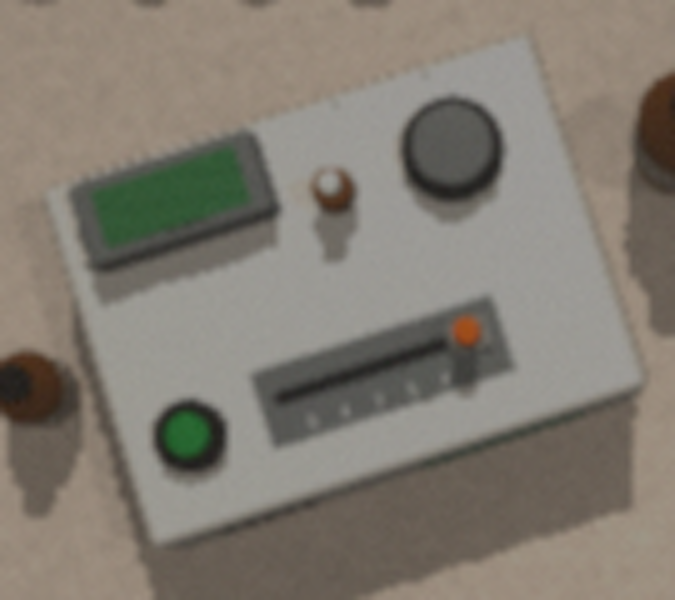

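View pics/scene0z.png

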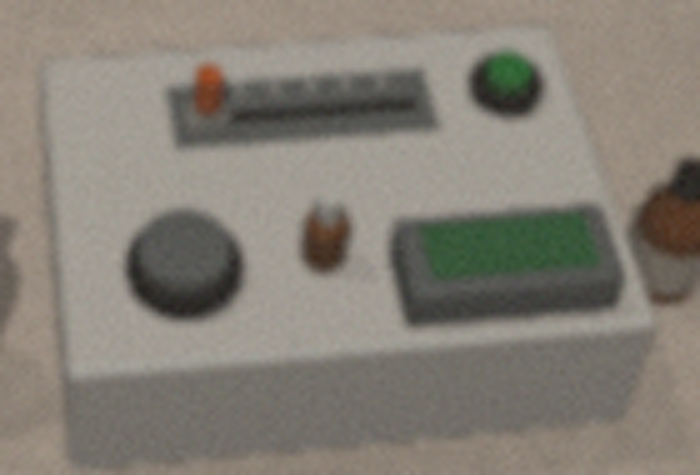

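The zooms show the case's top-face corners in the top view at about (160,164), (255,132), (278,201) and (182,234). The white ticks lie in front of the slot, and the knob sits at its right end.

```bash
cat >> h.py <<'E'
def fit(L,W):
    L=np.array(L,float)[:,:2];W=np.array(W)[:,:2];lm=L.mean(0);wm=W.mean(0)
    a=L-lm;b=W-wm;th=np.arctan2((a[:,0]*b[:,1]-a[:,1]*b[:,0]).sum(),(a*b).sum())
    R=np.array([[np.cos(th),-np.sin(th)],[np.sin(th),np.cos(th)]]);t=wm-R@lm
    return th,t,R,(L@R.T+t-W)
E
python3 - <<'E'
from h import *
cor=[((48,195),(110,150)),((527,35),(110,-150)),((642,380),(-110,-150)),((160,545),(-110,150))]
L=[];W=[]
for (x,y),l in cor:
    W.append(onz("top",150+(x-2)/5,125+(y-2)/5,100));L.append(l)
cs=[((45,62),(-110,-150)),((548,30),(-110,150)),((652,325),(110,150)),((70,378),(110,-150))]
L2=[];W2=[]
for (x,y),l in cs:
    W2.append(onz("scene",225+(x-2)/5,175+(y-2)/5,100));L2.append(l)
for l,w in((L,W),(L2,W2),(L+L2,W+W2)):
    th,t,R,e=fit(l,w);print(th,t,np.round(e,1).tolist())
    for nm,p in(("knob",(-50,-60)),("btn",(-55,108))):print(nm,R@p+t)
print("knob tri",tri((266.2,192.2),(242.8,190.8)),onz("top",242.8,190.8,132),onz("scene",266.2,192.2,125))
print("btn tri",tri((326.47,189.1),(186.8,211.4)),onz("top",186.8,211.4,122),onz("scene",326.5,189.1,122))
print("vial",onz("top",150+329/5,125+181/5,150),onz("scene",225+327/5,175+215/5,150))
E
```

```text
0.33748997930702185 [596.23135019  86.3254344 ] [[2.4, 5.3], [4.6, -1.8], [-2.5, -6.4], [-4.5, 2.9]]
knob [568.91909509  13.15412361]
btn [508.57303998 170.0214358 ]
0.32644580235646603 [596.788053    90.04877103] [[-0.4, -4.8], [-4.7, 2.5], [2.4, 5.5], [2.7, -3.2]]
knob [568.6693631   17.18355794]
btn [510.0594234  174.70776233]
0.3319572057108184 [596.50970159  88.18710271] [[3.7, 6.9], [4.3, -0.8], [-3.2, -4.3], [-3.7, 5.6], [0.3, -7.0], [-5.5, -0.2], [1.1, 3.9], [3.0, -4.2]]
knob [568.7930263   15.16802362]
btn [509.31580172 172.36681419]
knob tri (array([568.57866071,  15.89653863, 129.86110729]), np.float64(1.6849967803697625)) [568.53179762  14.99852815 132.        ] [563.79069137  15.88813099 125.        ]
btn tri (array([509.6133589 , 173.20498109, 119.84553403]), np.float64(2.1460034748497425)) [509.61847169 171.76207844 122.        ] [511.5060531  174.22973485 122.        ]
vial [648.3567571   90.40698282 150.        ] [659.49581052  95.42463563 150.        ]
```

Both views agree: the knob is near (569, 15), the button near (509.5, 172.5), and the case is turned 0.331 rad. I'll shut the fingers and turn the tool so a flat finger side faces along the slot, with tool z opposite to the push.

Call:
servo_tool --motion '[[[0, 0, 0, 0.145, 0, 0, 0], [0, 0, 0, 0.145, 0, 0, 0], [0, 0, 0, 0.145, 0, 0, 0], [0, 0, 0, 0.145, 0, 0, 0], [0, 0, 0, 0.145, 0, 0, 0], [0, 0, 0, 0.145, 0, 0, 0], [0, 0.0136, 0.04, 0, 0, 0, 0], [0, 0.0136, 0.04, 0, 0, 0, 0], [0, 0.0136, 0.04, 0, 0, 0, 0], [0, 0.0136, 0.04, 0, 0, 0, 0], [0, 0.0136, 0.04, 0, 0, 0, 0], [0, 0.0136, 0.04, 0, 0, 0, 0]]]' --grip_force 40

```text
time: 1.3
ee_pos: [345.8, 287.2, 231.1]
orientation: [0.575, 0.411, 0.575, -0.411]
ft_force: [1.1, 0.7, -0.1]
finger_gap: -0.2
```

Call:
servo_tool --motion '[[[0, 0.0136, 0.04, 0, 0, 0, 0], [0, 0.0136, 0.04, 0, 0, 0, 0], [0, 0.0136, 0.04, 0, 0, 0, 0], [0, 0.0136, 0.04, 0, 0, 0, 0], [0, 0.0136, 0.04, 0, 0, 0, 0], [0, 0.0136, 0.04, 0, 0, 0, 0], [0, 0.0136, 0.04, 0, 0, 0, 0], [0, 0.0136, 0.04, 0, 0, 0, 0], [0, 0, 0, 0, 0, 0, 0], [0, 0, 0, 0, 0, 0, 0]]]'

```text
time: 2.3
ee_pos: [551.7, 20.5, 230.6]
orientation: [0.574, 0.411, 0.575, -0.412]
ft_force: [-0.7, 1.1, 0.3]
finger_gap: 0.1
```

```bash
cat >> h.py <<'E'
from scipy.spatial.transform import Rotation as Ro
TH=0.331;K0=np.array([568.7,15.3]);BT=np.array([509.5,172.4])
RL=np.array([[np.cos(TH),-np.sin(TH)],[np.sin(TH),np.cos(TH)]])
def st():
    o=env.observe();q=o["orientation"];M=Ro.from_quat([q[1],q[2],q[3],q[0]]).as_matrix()
    p=o["ee_pos"];l=RL.T@(p[:2]-K0);f=o["ft_force"]
    print("t",round(o["time"],2),"p",p.round(1),"from knob0 (local x,y)",l.round(1),"f local",(RL.T@f[:2]).round(1),f[2].round(1),"gap",round(o["finger_gap"],1))
    return o,M,p
E
python3 - <<'E'
from h import *
o,M,p=st();print(M.round(3));print(o["q"].round(2))
tl=np.arctan2(M[1,1],M[0,1]);print("yaw y",tl, "btn delta tool",M.T@(np.r_[BT,122]-p))
for n in("scene","top"):
    im=env.read_camera(n);cv2.imwrite(f"pics/{n}1.png",cv2.cvtColor(cv2.resize(im,(800,600)),cv2.COLOR_RGB2BGR))
E
```

```text
t 2.3 p [551.7  20.5 230.6] from knob0 (local x,y) [-14.4  10.4] f local [-0.3  1.3] 0.3 gap 0.1
[[-0.001  0.947  0.322]
 [ 0.     0.322 -0.947]
 [-1.    -0.001 -0.001]]
[-0.1   0.34 -0.08  1.15  0.    1.15]
yaw y 0.3281772754713667 btn delta tool [ 108.68687058    9.13649731 -157.34300662]
```

View pics/scene1.png

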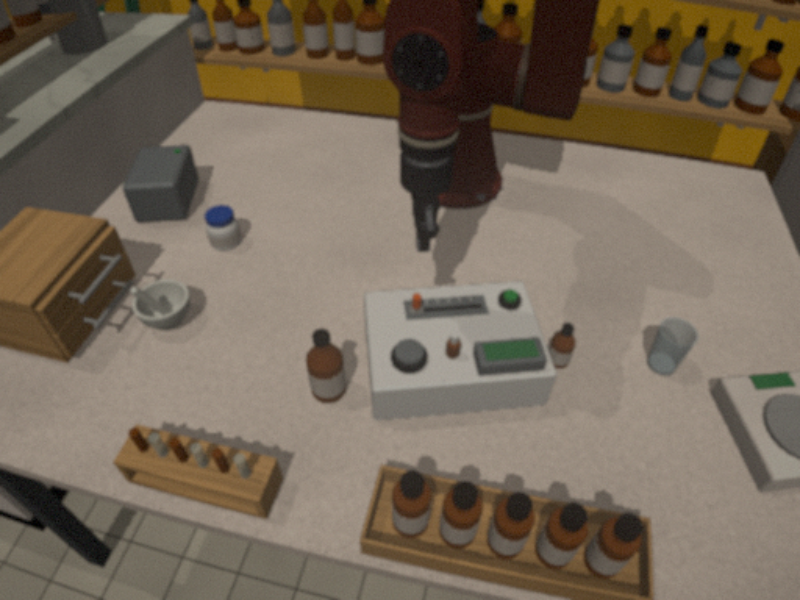

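The fingers are shut and the tip is near the knob in front of the case, with nothing disturbed. Next I go to 33 mm right of the knob and down beside it.

Call:
servo_tool --motion '[[[0, 0.0072, 0.0217, 0, 0, 0, 0], [0, 0.0072, 0.0217, 0, 0, 0, 0], [0.03, 0, 0, 0, 0, 0, 0], [0.03, 0, 0, 0, 0, 0, 0], [0.03, 0, 0, 0, 0, 0, 0], [0.015, 0, 0, 0, 0, 0, 0], [0.0096, 0, 0, 0, 0, 0, 0], [0, 0, 0, 0, 0, 0, 0], [0, 0, 0, 0, 0, 0, 0], [0, 0, 0, 0, 0, 0, 0]]]'

```text
time: 3.4
ee_pos: [580.2, -15.0, 117.9]
orientation: [0.576, 0.411, 0.575, -0.411]
ft_force: [0.3, 0.0, -0.0]
finger_gap: 0.0
```

Run:
```python
from h import *
st()
for n,b in("scene",(225,150,365,250)),("top",(150,125,285,245)):
    im=env.read_camera(n);x0,y0,x1,y1=b
    cv2.imwrite(f"pics/{n}2.png",cv2.cvtColor(cv2.resize(im[y0:y1,x0:x1],None,fx=5,fy=5,interpolation=cv2.INTER_CUBIC),cv2.COLOR_RGB2BGR))
```

```text
t 3.4 p [580.2 -15.  117.9] from knob0 (local x,y) [  1.1 -32.4] f local [ 0.3 -0.1] -0.0 gap 0.0
```

View pics/scene2.png

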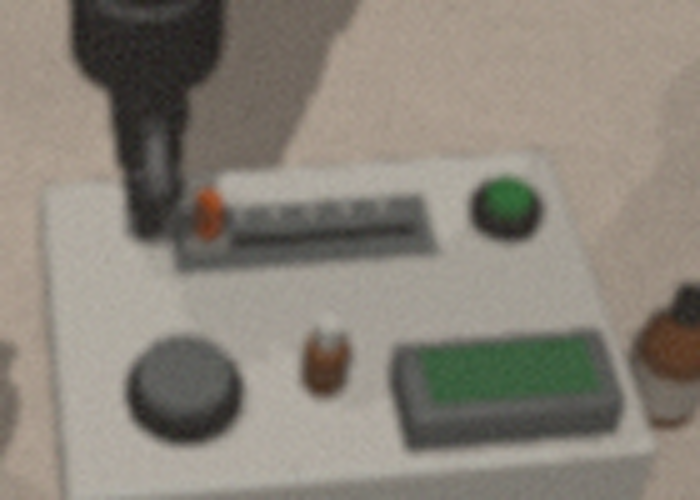

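View pics/top2.png

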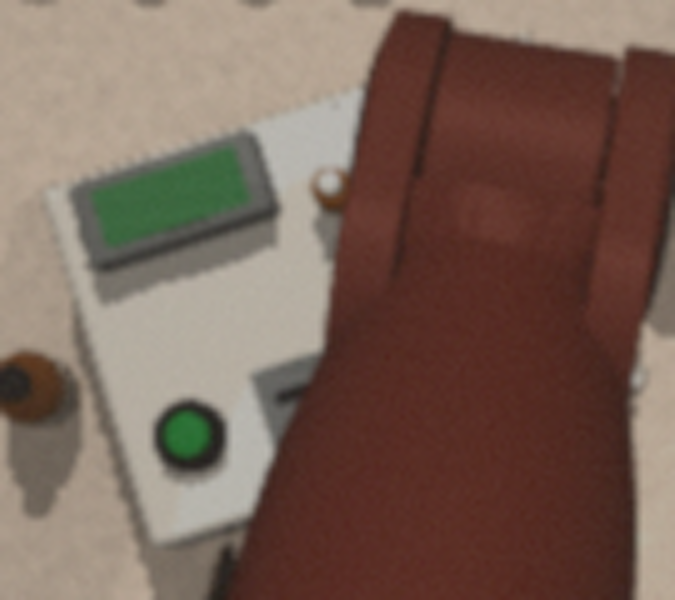

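The scene view (zoomed) shows the fingertip just right of the knob at the slot's end, clear of it. Now I advance to contact.

Call:
servo_tool --motion '[[[0, 0, -0.004, 0, 0, 0, 0], [0, 0, -0.004, 0, 0, 0, 0], [0, 0, -0.002, 0, 0, 0, 0], [0, 0, -0.001, 0, 0, 0, 0], [0, 0, -0.001, 0, 0, 0, 0], [0, 0, -0.001, 0, 0, 0, 0], [0, 0, 0, 0, 0, 0, 0]]]'

```text
time: 4.2
ee_pos: [575.3, -2.8, 116.7]
orientation: [0.575, 0.411, 0.575, -0.411]
ft_force: [0.5, 0.8, 0.0]
finger_gap: -0.1
```

```bash
python3 -c "
from h import *
st()"
```

```text
t 4.2 p [575.3  -2.8 116.7] from knob0 (local x,y) [  0.3 -19.2] f local [0.7 0.6] 0.0 gap -0.1
```

Call:
servo_tool --motion '[[[0, 0, -0.001, 0, 0, 0, 0], [0, 0, -0.001, 0, 0, 0, 0], [0, 0, 0, 0, 0, 0, 0]]]'

```text
time: 4.5
ee_pos: [574.6, -0.9, 116.7]
orientation: [0.575, 0.411, 0.575, -0.411]
ft_force: [-0.8, 0.2, -0.2]
finger_gap: 0.2
```

Call:
servo_tool --motion '[[[0, 0, -0.001, 0, 0, 0, 0], [0, 0, -0.001, 0, 0, 0, 0], [0, 0, 0, 0, 0, 0, 0]]]'

```text
time: 4.8
ee_pos: [574.1, 0.7, 116.7]
orientation: [0.576, 0.411, 0.575, -0.411]
ft_force: [0.6, -2.4, -0.1]
finger_gap: 0.1
```

```bash
python3 -c "
from h import *
st()"
```

```text
t 4.8 p [574.1   0.7 116.7] from knob0 (local x,y) [  0.4 -15.6] f local [-0.2 -2.4] -0.1 gap 0.1
```

Call:
servo_tool --motion '[[[0, 0, -0.001, 0, 0, 0, 0], [0, 0, -0.001, 0, 0, 0, 0], [0, 0, 0, 0, 0, 0, 0]]]'

```text
time: 5.1
ee_pos: [573.5, 2.5, 116.7]
orientation: [0.576, 0.411, 0.575, -0.411]
ft_force: [1.6, -4.7, -1.3]
finger_gap: -0.1
```

Call:
servo_tool --motion '[[[0, 0, -0.001, 0, 0, 0, 0], [0, 0, -0.001, 0, 0, 0, 0], [0, 0, 0, 0, 0, 0, 0]]]'

```text
time: 5.4
ee_pos: [572.8, 4.4, 116.7]
orientation: [0.575, 0.411, 0.575, -0.411]
ft_force: [0.8, -4.7, -0.4]
finger_gap: 0.2
```

Call:
servo_tool --motion '[[[0, 0, -0.001, 0, 0, 0, 0], [0, 0, -0.001, 0, 0, 0, 0], [0, 0, 0, 0, 0, 0, 0]]]'

```text
time: 5.7
ee_pos: [572.0, 6.7, 116.7]
orientation: [0.575, 0.411, 0.575, -0.411]
ft_force: [0.7, -3.4, -1.7]
finger_gap: -0.1
```

Call:
servo_tool --motion '[[[0, 0, -0.001, 0, 0, 0, 0], [0, 0, -0.001, 0, 0, 0, 0], [0, 0, 0, 0, 0, 0, 0]]]'

```text
time: 6.0
ee_pos: [571.1, 9.2, 116.6]
orientation: [0.575, 0.411, 0.576, -0.411]
ft_force: [0.8, -0.5, 0.5]
finger_gap: -0.1
```

Call:
servo_tool --motion '[[[0, 0, -0.001, 0, 0, 0, 0], [0, 0, -0.001, 0, 0, 0, 0], [0, 0, 0, 0, 0, 0, 0]]]'

```text
time: 6.3
ee_pos: [570.6, 10.7, 116.7]
orientation: [0.575, 0.411, 0.575, -0.411]
ft_force: [-0.1, 0.2, 0.2]
finger_gap: 0.1
```

```bash
cat >> h.py <<'E'
def see(tag):
    im=env.read_camera("scene")
    b=blob(im,(3,120,100),(18,255,255),(255,180,320,205))
    for c,s in b: 
        p=onz("scene",*c,126);print("knob",c.round(1),s[4],(RL.T@(p[:2]-K0)).round(1))
    cv2.imwrite(f"pics/{tag}.png",cv2.cvtColor(cv2.resize(im[150:250,225:365],None,fx=5,fy=5,interpolation=cv2.INTER_CUBIC),cv2.COLOR_RGB2BGR))
E
python3 -c "
from h import *
st();see('c1')"
```

```text
t 6.3 p [570.6  10.7 116.7] from knob0 (local x,y) [ 0.3 -5. ] f local [-0.   0.2] 0.2 gap 0.1
knob [274.8 189. ] 6 [-13.1  26.9]
knob [273.5 195.5] 4 [10.6 19.9]
```

View pics/c1.png

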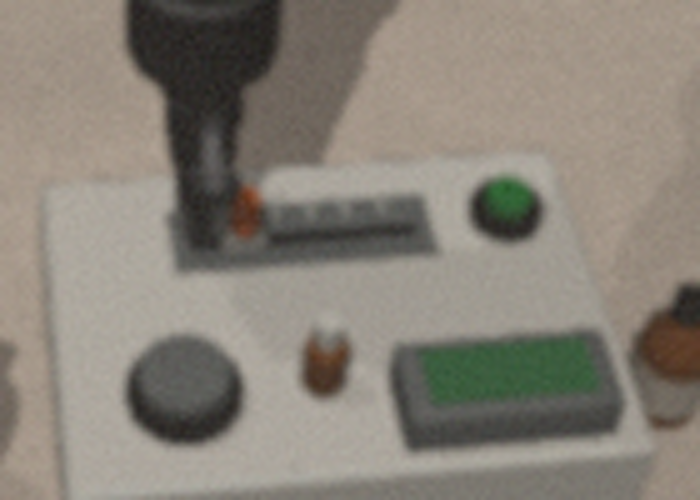

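The first click is in: the force rose to about 5 N and then fell to nil, and the knob moved ahead of the finger in the zoom, to about (247,210). The TCP was at local y ≈ -7 at the crest, so I expect the next crests near +13 and +33.

Call:
servo_tool --motion '[[[0, 0, -0.003, 0, 0, 0, 0], [0, 0, -0.003, 0, 0, 0, 0], [0, 0, -0.001, 0, 0, 0, 0], [0, 0, -0.001, 0, 0, 0, 0], [0, 0, 0, 0, 0, 0, 0]]]'

```text
time: 6.85
ee_pos: [568.2, 18.1, 116.7]
orientation: [0.575, 0.411, 0.575, -0.411]
ft_force: [-0.3, 0.9, -0.3]
finger_gap: 0.0
```

Call:
servo_tool --motion '[[[0, 0, -0.001, 0, 0, 0, 0], [0, 0, -0.001, 0, 0, 0, 0], [0, 0, -0.001, 0, 0, 0, 0], [0, 0, 0, 0, 0, 0, 0]]]'

```text
time: 7.25
ee_pos: [567.4, 20.5, 116.8]
orientation: [0.576, 0.411, 0.575, -0.411]
ft_force: [0.4, -3.9, -0.3]
finger_gap: -0.1
```

Call:
servo_tool --motion '[[[0, 0, -0.001, 0, 0, 0, 0], [0, 0, -0.001, 0, 0, 0, 0], [0, 0, 0, 0, 0, 0, 0]]]'

```text
time: 7.55
ee_pos: [566.7, 22.4, 116.8]
orientation: [0.576, 0.411, 0.575, -0.411]
ft_force: [1.6, -4.3, 0.2]
finger_gap: -0.2
```

Call:
servo_tool --motion '[[[0, 0, -0.001, 0, 0, 0, 0], [0, 0, -0.001, 0, 0, 0, 0], [0, 0, 0, 0, 0, 0, 0]]]'

```text
time: 7.85
ee_pos: [566.1, 24.3, 116.8]
orientation: [0.576, 0.411, 0.575, -0.411]
ft_force: [1.4, -4.0, 0.3]
finger_gap: 0.0
```

```bash
python3 -c "
from h import *
st()"
```

```text
t 7.85 p [566.1  24.3 116.8] from knob0 (local x,y) [0.4 9.4] f local [-0.  -4.3] 0.3 gap 0.0
```

Call:
servo_tool --motion '[[[0, 0, -0.001, 0, 0, 0, 0], [0, 0, -0.001, 0, 0, 0, 0], [0, 0, 0, 0, 0, 0, 0]]]'

```text
time: 8.15
ee_pos: [565.1, 27.0, 116.7]
orientation: [0.575, 0.411, 0.576, -0.411]
ft_force: [0.5, -0.9, -0.6]
finger_gap: 0.2
```

Call:
servo_tool --motion '[[[0, 0, -0.001, 0, 0, 0, 0], [0, 0, 0, 0, 0, 0, 0]]]'

```text
time: 8.35
ee_pos: [564.6, 28.0, 116.6]
orientation: [0.575, 0.411, 0.576, -0.411]
ft_force: [-0.4, 0.2, -0.5]
finger_gap: 0.3
```

Call:
servo_tool --motion '[[[0, 0, -0.001, 0, 0, 0, 0], [0, 0, 0, 0, 0, 0, 0]]]'

```text
time: 8.55
ee_pos: [564.4, 28.7, 116.6]
orientation: [0.575, 0.411, 0.576, -0.411]
ft_force: [-0.1, 1.6, 1.2]
finger_gap: -0.0
```

Call:
servo_tool --motion '[[[0, 0, -0.001, 0, 0, 0, 0], [0, 0, 0, 0, 0, 0, 0]]]'

```text
time: 8.75
ee_pos: [564.2, 29.5, 116.7]
orientation: [0.575, 0.411, 0.575, -0.411]
ft_force: [-0.5, -0.2, 0.1]
finger_gap: 0.2
```

```bash
python3 -c "
from h import *
st();see('c2')"
```

```text
t 8.75 p [564.2  29.5 116.7] from knob0 (local x,y) [ 0.4 14.9] f local [-0.5 -0. ] 0.1 gap 0.2
knob [282.2 188.6] 8 [-12.5  47.2]
```

View pics/c2.png

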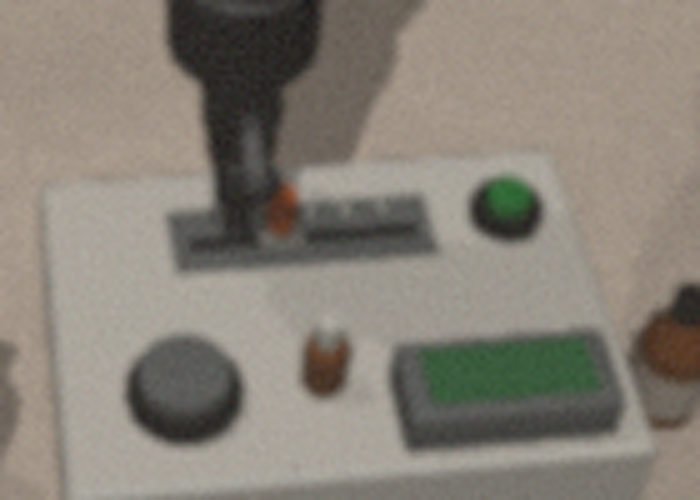

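Second click: the crest was at TCP ≈ +12, and the knob is now near zoom (285,210), about 20 mm further on. For the third I go more finely near the crest.

Call:
servo_tool --motion '[[[0, 0, -0.003, 0, 0, 0, 0], [0, 0, -0.003, 0, 0, 0, 0], [0, 0, -0.001, 0, 0, 0, 0], [0, 0, -0.001, 0, 0, 0, 0], [0, 0, 0, 0, 0, 0, 0]]]'

```text
time: 9.3
ee_pos: [561.6, 37.0, 116.7]
orientation: [0.575, 0.411, 0.575, -0.411]
ft_force: [-0.3, -0.2, 0.2]
finger_gap: -0.1
```

Call:
servo_tool --motion '[[[0, 0, -0.001, 0, 0, 0, 0], [0, 0, -0.001, 0, 0, 0, 0], [0, 0, -0.001, 0, 0, 0, 0], [0, 0, 0, 0, 0, 0, 0]]]'

```text
time: 9.7
ee_pos: [560.8, 39.4, 116.7]
orientation: [0.575, 0.411, 0.575, -0.411]
ft_force: [0.9, -3.0, -0.4]
finger_gap: 0.1
```

Call:
servo_tool --motion '[[[0, 0, -0.001, 0, 0, 0, 0], [0, 0, -0.001, 0, 0, 0, 0], [0, 0, 0, 0, 0, 0, 0]]]'

```text
time: 10.0
ee_pos: [560.2, 41.3, 116.8]
orientation: [0.576, 0.411, 0.575, -0.411]
ft_force: [0.4, -5.3, -0.7]
finger_gap: -0.0
```

Call:
servo_tool --motion '[[[0, 0, -0.001, 0, 0, 0, 0], [0, 0, 0, 0, 0, 0, 0]]]'

```text
time: 10.2
ee_pos: [559.9, 42.2, 116.8]
orientation: [0.576, 0.411, 0.575, -0.411]
ft_force: [0.9, -5.4, -0.5]
finger_gap: -0.3
```

```bash
python3 -c "
from h import *
st()"
```

```text
t 10.2 p [559.9  42.2 116.8] from knob0 (local x,y) [ 0.4 28.3] f local [-0.9 -5.4] -0.5 gap -0.3
```

Call:
servo_tool --motion '[[[0, 0, -0.001, 0, 0, 0, 0], [0, 0, 0, 0, 0, 0, 0]]]'

```text
time: 10.4
ee_pos: [559.6, 43.2, 116.7]
orientation: [0.575, 0.411, 0.575, -0.411]
ft_force: [1.5, -5.1, -0.6]
finger_gap: -0.1
```

Call:
servo_tool --motion '[[[0, 0, -0.001, 0, 0, 0, 0], [0, 0, 0, 0, 0, 0, 0]]]'

```text
time: 10.6
ee_pos: [559.1, 44.5, 116.7]
orientation: [0.575, 0.411, 0.575, -0.411]
ft_force: [1.5, -3.5, -0.8]
finger_gap: 0.2
```

Call:
servo_tool --motion '[[[0, 0, -0.001, 0, 0, 0, 0], [0, 0, 0, 0, 0, 0, 0], [0, 0, 0, 0, 0, 0, 0]]]'

```text
time: 10.9
ee_pos: [558.6, 45.8, 116.7]
orientation: [0.575, 0.411, 0.576, -0.411]
ft_force: [-0.5, -0.2, 1.3]
finger_gap: -0.2
```

```bash
python3 -c "
from h import *
st();see('c3')"
```

```text
t 10.9 p [558.6  45.8 116.7] from knob0 (local x,y) [ 0.4 32.2] f local [-0.5  0. ] 1.3 gap -0.2
```

View pics/c3.png

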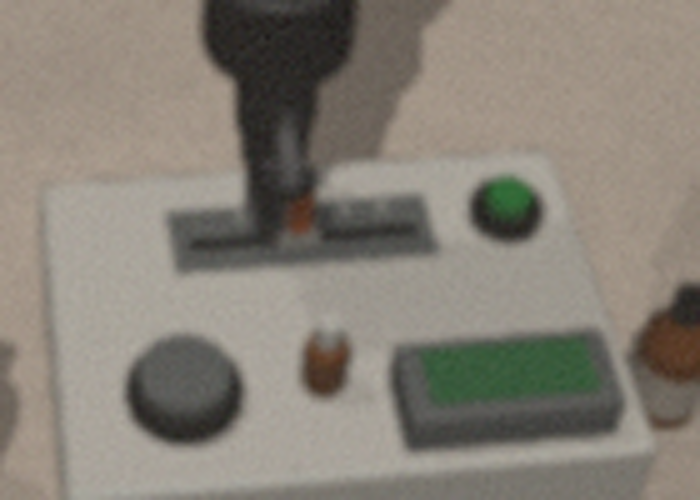

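The knob, at zoom (302,215), still touches the finger. It should be near 323 when clicked, so it is sitting on the crest with nil force. A little more.

Call:
servo_tool --motion '[[[0, 0, -0.001, 0, 0, 0, 0], [0, 0, 0, 0, 0, 0, 0]]]'

```text
time: 11.15
ee_pos: [558.2, 46.7, 116.6]
orientation: [0.575, 0.411, 0.576, -0.411]
ft_force: [-1.0, -0.1, -0.6]
finger_gap: 0.1
```

```bash
python3 -c "
from h import *
st();see('c4')"
```

```text
t 11.15 p [558.2  46.7 116.6] from knob0 (local x,y) [ 0.3 33.1] f local [-0.9  0.3] -0.6 gap 0.1
knob [290.4 188.3] 15 [-11.4  69.5]
knob [289.7 194.7] 3 [11.9 63.4]
```

View pics/c4.png

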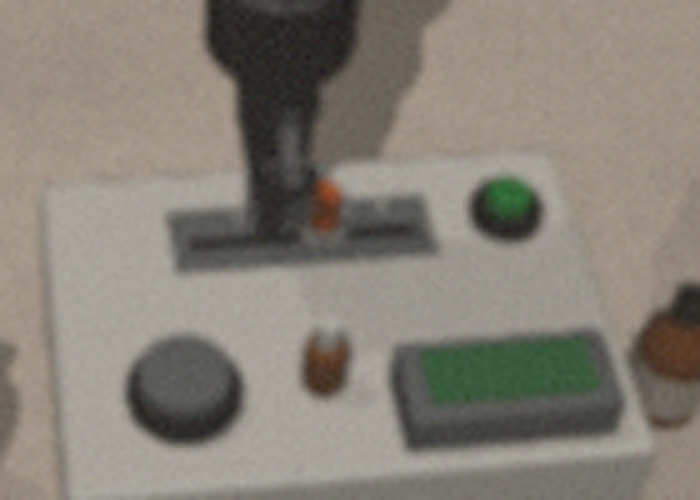

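It snapped into the third click: the knob is at zoom (325,205), clear of the finger. I back off, lift and go above the button.

Call:
servo_tool --motion '[[[0, 0, 0.004, 0, 0, 0, 0], [0, 0, 0.004, 0, 0, 0, 0], [-0.02, 0, 0, 0, 0, 0, 0], [-0.02, 0, 0, 0, 0, 0, 0], [-0.02, 0, 0, 0, 0, 0, 0], [0, 0, 0, 0, 0, 0, 0]]]'

```text
time: 11.8
ee_pos: [562.8, 38.3, 179.2]
orientation: [0.577, 0.412, 0.574, -0.41]
ft_force: [1.0, 0.0, 0.2]
finger_gap: -0.1
```

Call:
servo_tool --motion '[[[0, -0.001, -0.028, 0, 0, 0, 0], [0, -0.001, -0.028, 0, 0, 0, 0], [0, -0.001, -0.028, 0, 0, 0, 0], [0, -0.001, -0.028, 0, 0, 0, 0], [0, -0.001, -0.028, 0, 0, 0, 0], [0, 0, 0, 0, 0, 0, 0], [0, 0, 0, 0, 0, 0, 0]]]'

```text
time: 12.5
ee_pos: [510.7, 169.6, 176.1]
orientation: [0.575, 0.41, 0.576, -0.411]
ft_force: [-0.9, 1.0, -1.4]
finger_gap: 0.1
```

Run:
```python
from h import *
o,M,p=st();see('c5');print((M.T@(np.r_[BT,122]-p)).round(1))
```

```text
t 12.5 p [510.7 169.6 176.1] from knob0 (local x,y) [ -4.7 164.8] f local [-0.6  1.2] -1.4 gap 0.1
knob [288.3 191. ] 35 [-2.  62.1]
[54.1 -0.2 -3. ]
```

View pics/c5.png

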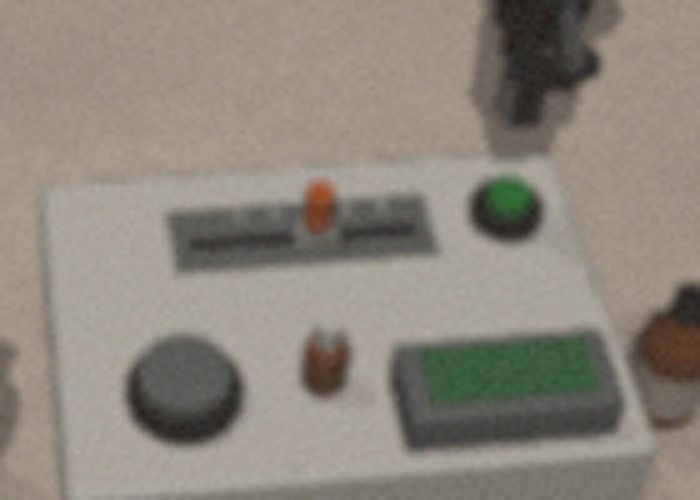

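The knob's pixel shift gives travel ≈ 60 mm. Now I descend over the button.

Call:
servo_tool --motion '[[[0.015, 0, -0.003, 0, 0, 0, 0], [0.015, 0, 0, 0, 0, 0, 0], [0.012, 0, 0, 0, 0, 0, 0], [0.006, 0, 0, 0, 0, 0, 0], [0.002, 0, 0, 0, 0, 0, 0], [0, 0, 0, 0, 0, 0, 0], [0, 0, 0, 0, 0, 0, 0]]]'

```text
time: 13.25
ee_pos: [510.4, 172.4, 127.2]
orientation: [0.576, 0.411, 0.575, -0.411]
ft_force: [0.1, -0.2, 0.4]
finger_gap: -0.0
```

Call:
servo_tool --motion '[[[0.001, 0, 0, 0, 0, 0, 0], [0.001, 0, 0, 0, 0, 0, 0], [0.001, 0, 0, 0, 0, 0, 0], [0.001, 0, 0, 0, 0, 0, 0], [0, 0, 0, 0, 0, 0, 0]]]'

```text
time: 13.75
ee_pos: [509.9, 172.5, 122.6]
orientation: [0.575, 0.411, 0.575, -0.411]
ft_force: [-0.2, 0.7, 0.7]
finger_gap: 0.3
```

```bash
python3 -c "
from h import *
st();see('c6')"
```

```text
t 13.75 p [509.9 172.5 122.6] from knob0 (local x,y) [ -4.6 167.7] f local [0.1 0.7] 0.7 gap 0.3
knob [288.3 191.1] 37 [-1.7 62. ]
```

View pics/c6.png

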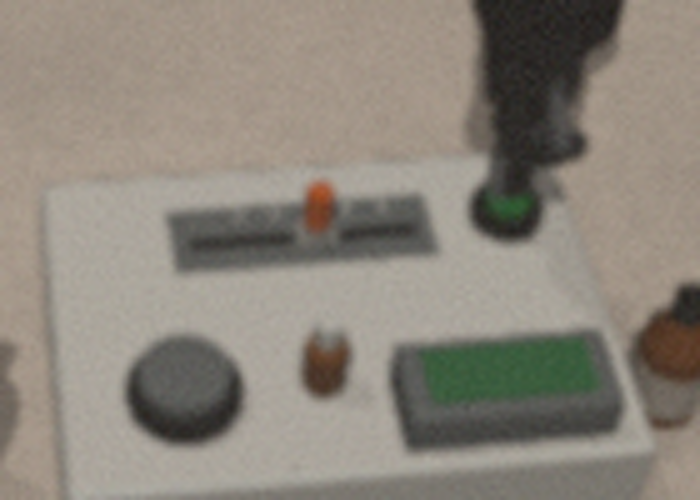

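The fingertip is centred over the button and about to touch it. Pressing.

Call:
servo_tool --motion '[[[0.001, 0, 0, 0, 0, 0, 0], [0.001, 0, 0, 0, 0, 0, 0], [0.001, 0, 0, 0, 0, 0, 0], [0, 0, 0, 0, 0, 0, 0]]]'

```text
time: 14.2
ee_pos: [510.1, 172.5, 119.7]
orientation: [0.575, 0.411, 0.575, -0.411]
ft_force: [0.1, 0.2, 2.7]
finger_gap: 0.1
```

Call:
servo_tool --motion '[[[0.001, 0, 0, 0, 0, 0, 0], [0.001, 0, 0, 0, 0, 0, 0], [0, 0, 0, 0, 0, 0, 0]]]'

```text
time: 14.5
ee_pos: [510.1, 172.4, 117.7]
orientation: [0.575, 0.411, 0.575, -0.411]
ft_force: [-0.8, 0.4, 3.9]
finger_gap: -0.0
```

Call:
servo_tool --motion '[[[0.001, 0, 0, 0, 0, 0, 0], [0.001, 0, 0, 0, 0, 0, 0], [0, 0, 0, 0, 0, 0, 0]]]'

```text
time: 14.8
ee_pos: [510.1, 172.5, 116.0]
orientation: [0.575, 0.411, 0.575, -0.411]
ft_force: [-0.1, 0.1, 7.3]
finger_gap: -0.3
```

Call:
servo_tool --motion '[[[0.001, 0, 0, 0, 0, 0, 0], [0, 0, 0, 0, 0, 0, 0], [0, 0, 0, 0, 0, 0, 0]]]'

```text
time: 15.1
ee_pos: [510.2, 172.5, 115.9]
orientation: [0.576, 0.411, 0.575, -0.411]
ft_force: [-4.7, -1.1, 17.8]
finger_gap: -0.1
```

Call:
servo_tool --motion '[[[-0.005, 0, 0, 0, 0, 0, 0], [-0.02, 0, 0, 0, 0, 0, 0], [-0.03, 0, 0, 0, 0, 0, 0], [-0.03, 0, 0, 0, 0, 0, 0], [0, 0, 0, 0, 0, 0, 0], [0, 0, 0, 0, 0, 0, 0], [0, 0, 0, 0, 0, 0, 0]]]'

```text
time: 15.8
ee_pos: [509.3, 172.3, 198.6]
orientation: [0.575, 0.411, 0.576, -0.412]
ft_force: [-0.6, -0.1, -0.3]
finger_gap: -0.1
```

```bash
python3 -c "
from h import *
st();see('c7')
print(blob(env.read_camera('scene'),(40,100,60),(85,255,255),(310,180,340,200)))
im=env.read_camera('top');cv2.imwrite('pics/top7.png',cv2.cvtColor(im,cv2.COLOR_RGB2BGR))"
```

```text
t 15.8 p [509.3 172.3 198.6] from knob0 (local x,y) [ -5.2 167.8] f local [-0.6  0.1] -0.3 gap -0.1
knob [288.3 191. ] 35 [-2.  62.1]
[(array([326.09302326, 189.13953488]), array([322, 186,   9,   7,  43], dtype=int32))]
```

View pics/c7.png

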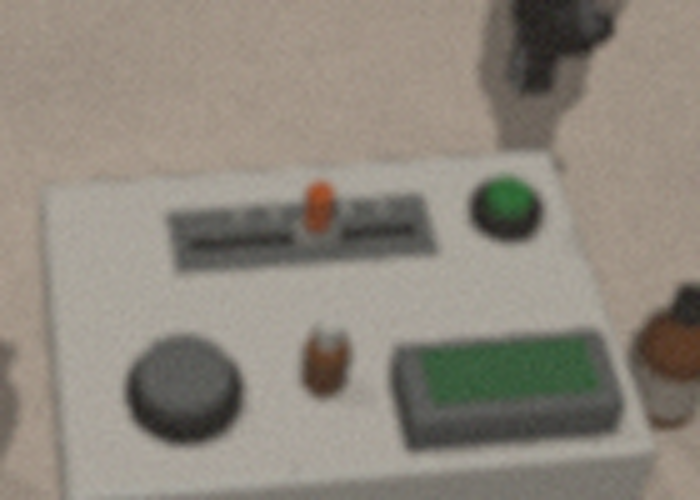

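View pics/top7.png

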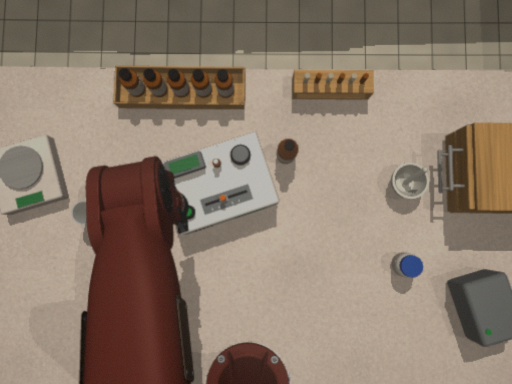

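The zoom shows the knob still in the third click at (320,205) and the button up at (508,200). In the top view the knob is at (223,198), and the vial, bottle, jar and mortar are where they were. Handing in.

```bash
python3 -c "
from plant import env
print(env.job_done())"
```

```text
the job is handed in; nothing more can be done
None
```

I pushed the lever with the side of the shut fingertips through three clicks, and it now sits in the third position. I then pressed the green button fully down and released it. The job is handed in at about 16 s on the robot's clock.

**Lever:** The push peaked at about 5 N on each click. On the third push it balanced on the crest with nil force, so I gave it 1 mm more and it snapped in. The last scene picture puts the lever's travel at about 60 mm, and it did not move while the button was pressed.

**Button:** The tip stopped at z ≈ 116 mm, 6 mm below the button's raised top. The vertical force reached about 18 N at the end of the press. Afterwards the button was back at its starting image position.

**Bystanders:** The bottle, vial, jar and mortar look unmoved in the last top view, and the small bottle in the scene view. The arm hid most of the beaker in that top view, so I did not check it separately. I saw no unexpected contact force.

**Disagreement:** The two camera views differed by about 4 mm on the case's position. The button and knob positions agreed to about 2 mm, and the moves relied on felt contact as well.

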